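Extend a telescoping stand leg to its next button hole

TASK

The keyboard-stand leg clamped on the bench is too short: press its spring button in and slide the outer tube away from the clamp until the button pops fully up through the next hole and locks, then let go. Work by feel: lean on the tube or the button with no more than about 15 N, and once the button is up stop at the first resistance (under 10 N), do not ram on. Leave the things lying around alone.

Things in the scene. Friction and masses are not known exactly. Their poses are not given: they have to be found in the camera images.
- clamped_tube: Fixed half of the leg: level dark steel square tube, 26 mm wide, top face 63 mm above the bench, ending at x = 95 mm, held in a wooden clamp block (x = -144 to -98 mm, 56 mm wide, 94 mm high with bolts) on a base plate. Origin on the bench straight below the button; x runs along the leg from clamp to foot (the way the outer tube must slide), z up.
- outer_tube: Loose sliding half: light aluminium square tube, 31.5 mm wide, 2 mm wall, 1.5 mm play, 0.18 kg, from x = -90 mm (open mouth) to 105 mm, with a black rubber foot (40 mm square) to 125 mm. Origin on its top face (65 mm above the bench), centre of the first 16 mm hole, where the button is at the start; x towards the foot, z up. Some side play and slight lift are normal.
- thumb_rib (a point): Middle of the near face of a black plastic thumb rib across the outer tube's top face, 13 mm on the foot side of the first hole's centre: 28 mm wide, 6 mm thick, 8 mm high (this point is 4 mm above the top face). A fingertip on the button can push against it towards the foot.
- tube_mouth (a point): Middle of the top edge of the outer tube's open mouth, the end nearer the clamp. The second 16 mm hole lies between it and the first hole, its centre 38 to 58 mm from the first one's; how far differs from leg to leg and is not measured.
- button_top (a point): Top centre of the steel spring button, 14 mm across, moving straight down only; at rest 6 mm above the outer tube's top face. Upright sides lock the tube; its top 3 mm are chamfered to a 6 mm flat. With it pressed about level with that face, pushing the tube towards the foot (about 7 to 12 N) makes the wall press it under; then it needs no finger, and pops up in the next hole and stops the tube.
- button (a joint): How far the button is pressed in, m: 0 = fully up, 0.006 = level with the outer tube's top face (a fingertip wider than the hole stops there), about 0.008 = hidden under the wall, 0.0105 = bottom. Spring about 1.8 N at 0, 3.9 N at 0.006. With it hidden the tube slides with a few N.
- flux_bottle: White lying bottle with a red cap, 37 x 98 x 37 mm, bystander.
- tape_1: Black roll of tape lying flat, 62 mm across, 19 mm high, bystander.
- driver_red: Screwdriver with red handle, 163 mm long, bystander.
- mug_1: Green and white mug, 101 mm high, bystander.

How it is judged:
By the outcome, as a careful person would: the job done as asked, in the order asked, and still so for the second after the job is handed in, with the robot touching nothing.
It also fails if it takes over 38 s, if anything falls off the work surface, if the arm or the gripper's body presses on something with over 40 N, if the wrist force passes 120 N, or if a joint passes its speed limit or range.

ROBOT

A 6-joint arm with a two-finger parallel gripper is mounted at the origin on a cart in front of the work surface, level with it; the furniture and walls round the work are solid. World frame = base frame: x ahead of the robot, y to its left, z up, the work surface at z = 0. Lengths are in mm, angles in rad, forces in N, time in s.
With the tool pointing down it reaches from about 275 to 750 mm from the base axis. Payload 10.2 kg.
Tool frame: the origin (TCP) lies at the very end of the fingers, on their centre line; the grasp point (between the pads) lies 19 mm behind it (ctrl.pinch_z is the distance from the TCP to the grasp point, in mm); y points along the fingers, z is the direction in which the jaws open and shut, and the axes are right-handed (so a half turn about y gives the same grasp; the last joint's range is limited). The gripper opens to 85 mm and grips with 20 to 120 N. Pads are 22 mm wide; open, the fingers measure 114 mm over their backs; the gripper's body (76 mm by 85 mm) begins 54 mm behind the grasp point. The pads swing forward as they close: fully open they stand 13 mm farther back than shut.
Start: joints at [0.979, 0.313, 1.498, -0, 1.331, -0.223], TCP at [189.273, 489.701, 231.294] pointing down, gripper open.
Joint ranges: [-2.94, 2.94], [-0.97, 2.17], [0.19, 2.56], [-1.23, 4.37], [0.02, 3.11], [-2.88, 2.88]. Speed limits (rad/s): [2.39, 2.39, 3.01, 3.14, 3.14, 3.14].

INTERFACE

Orientations are given as a unit quaternion [w, x, y, z].
In Python, from rig import sense, eyes, ctrl gives the robot as it stands. The module is installed in compiled form; this text tells all that it offers.
- The arm moves only by the shell command python3 -m handwheel 'ROWS' [FORCE]. ROWS is JSON, a list of rows, each an object of numbers: "grip": the finger opening in mm, from 0 to 85.4; "tx", "ty", "tz": the shift along the tool's x, y, z in mm; "wx", "wy", "wz": the turn, a rotation vector about the tool's x, y, z in rad. In form: [{"grip": .., "tx": .., "ty": .., "tz": .., "wx": .., "wy": .., "wz": ..}, ...]. A call has 1 to 10 rows; each row shifts and turns the commanded pose from where the row before left it, along the tool's axes as they then stand; what a row does not reach is not made up. A row lasts 1/12 s, in which the tool goes at most 41.7 mm and 7.16 degrees, less where a joint would pass 70% of its speed; a pose out of reach is approached as far as the arm can. A call is refused whole if a number of a shift passes 41.7 or a number of a turn 0.125, either way. A call with a gripper value outside its range is refused whole. The fingers move at their own pace and stop on an object; FORCE is the grip in N (left out, the last holds). Time passes only in rows, so rows that do not move let the fingers close. It gives the time, the measured TCP pose, the force and the opening at its end, in the units of the state.
- sense(): the state, without advancing time (a new reading comes with each control period).
- eyes.capture(name): name is "side" or "top"; returns a dict with "pixels" (384x512x3 uint8, red, green, blue), "mtx" (3x3 intrinsics, pixels), "dist" ([k1, k2, p1, p2, k3] as OpenCV has them; the pictures are not rectified), "R" (3x3) and "t" (3): a world point X has camera coordinates R X + t. Camera axes: x right, y down, z forward; pixel columns grow to the right and rows downward; lengths in mm; the calibration is good to about 2 mm. A picture is of the moment at which its call begins. There is no depth.
- ctrl.finish_job(): hands the job in, once; it reports no verdict.
The state is a dict: "time_s": time; "joints": joint angles; "dq": joint speeds; "tau": joint torques, N m; "eef_pos": TCP position; "ee_rot": TCP orientation; "force": force on the tool from outside, world axes, zero at the start; "wrist_torque": the same for the moment, N m; "grip_width": opening from 0.0 (shut) to 1.0 (fully open).
Only numpy, scipy, OpenCV 4.12 (cv2) and the standard library are available. Lean on these libraries where they do the work, as an engineer would, in place of code of your own. Each camera call takes 0.05 s, during which the arm holds its last target.

## Working session

There is one attempt and no reset: what is moved stays moved. The work goes in short steps, Python scripts to look and compute and a shell command to move; the robot and the scene stay as the last step left them, time stands still between calls to the robot, and variables do not carry over. Pictures are saved under pics/ and viewed, and the job is handed in when it is done.

```bash
mkdir -p pics; python3 - <<'E'
from rig import sense, eyes, ctrl
import cv2,pickle
s=sense();print(s, ctrl.pinch_z)
for n in("side","top"):
    c=eyes.capture(n);pickle.dump(c,open(n+'.pkl','wb'))
    cv2.imwrite(f'pics/{n}0.png',c["pixels"][:,:,::-1]); print(n,c['mtx'],c['dist'],c['R'],c['t'])
E
```

```text
{'time_s': 0.0, 'joints': array([ 9.78632417e-01,  3.13450903e-01,  1.49848668e+00, -2.04983071e-05,
        1.33101201e+00, -2.23406141e-01]), 'dq': array([ 7.02846737e-04, -3.74252014e-04, -1.01298090e-03, -6.03336371e-04,
       -1.35824774e-03, -4.31544823e-05]), 'tau': array([-3.76307153e-04, -4.12262678e+01, -2.59739166e+01, -2.16566427e-04,
        4.23388265e-03,  3.19953216e-06]), 'eef_pos': array([189.0989644 , 489.46178273, 230.715954  ]), 'ee_rot': array([-0.6946785 ,  0.6955649 , -0.12982019,  0.12945259]), 'force': array([ 0.02582306,  0.25723953, -0.03066002]), 'wrist_torque': array([0.03261287, 0.0194605 , 0.01574665]), 'grip_width': 1.0003485150189368} 18.700000000000003
side [[347.36390542   0.         247.03820965]
 [  0.         347.36390542 191.02544162]
 [  0.           0.           1.        ]] [-0.05225388  0.          0.          0.          0.        ] [[ 0.83271314 -0.55357931 -0.01178016]
 [-0.35190127 -0.51267659 -0.78315274]
 [ 0.42749774  0.65628703 -0.62171779]] [-462.34656064  228.55829907  697.3032011 ]
top [[446.10845835   0.         246.5105199 ]
 [  0.         446.10845835 184.13218296]
 [  0.           0.           1.        ]] [-0.02630101  0.          0.          0.          0.        ] [[ 0.0167091  -0.9998043  -0.01059121]
 [-0.98593528 -0.01471376 -0.1664786 ]
 [ 0.16629019  0.01322396 -0.98598819]] [   1.71531631  545.04939567 1057.99377966]
```

View pics/side0.png

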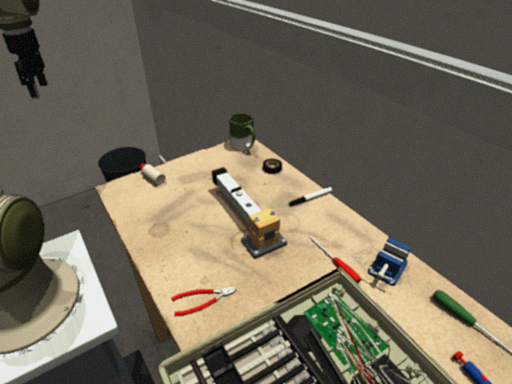

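View pics/top0.png

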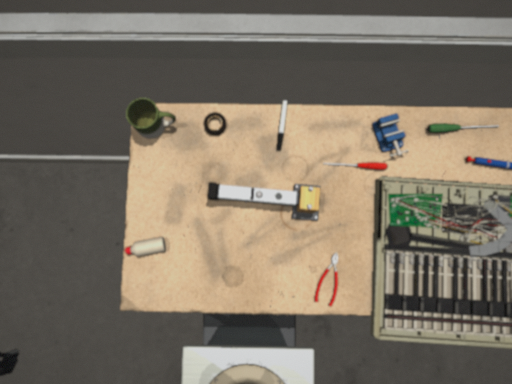

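The side view shows the leg from the foot (218,175) to the clamp (262,225). In the top view the foot is at about (213,190) and the clamp at (309,198). I'll enlarge both.

```bash
python3 - <<'E'
import cv2,pickle
c=pickle.load(open('top.pkl','rb'))["pixels"][:,:,::-1]
cv2.imwrite('pics/topc.png',cv2.resize(c[170:230,200:330],None,fx=6,fy=6,interpolation=cv2.INTER_CUBIC))
c=pickle.load(open('side.pkl','rb'))["pixels"][:,:,::-1]
cv2.imwrite('pics/sidec.png',cv2.resize(c[160:260,200:300],None,fx=6,fy=6,interpolation=cv2.INTER_CUBIC))
E
```

```text
(no output)
```

View pics/topc.png

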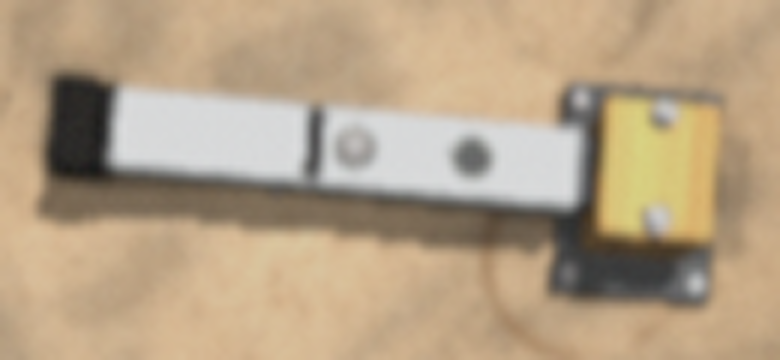

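View pics/sidec.png

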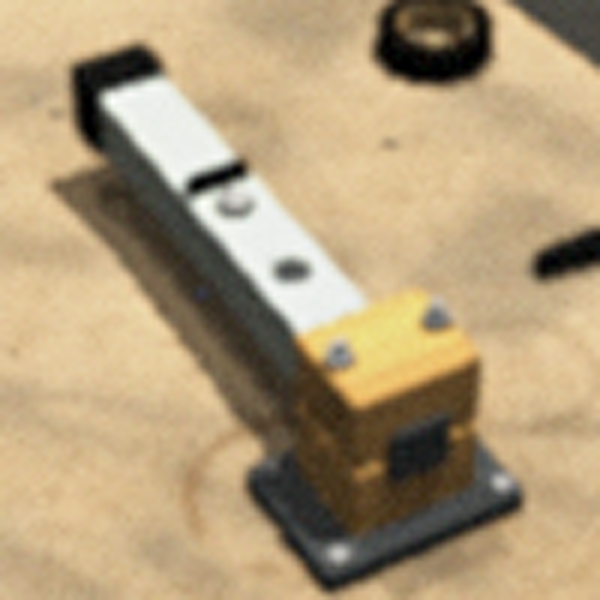

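```bash
cat > h.py <<'E'
import cv2,pickle,numpy as np
def unproj(c,u,v,z):
    p=cv2.undistortPoints(np.array([[[u,v]]],float),c['mtx'],c['dist'])[0,0]
    d=c['R'].T@np.array([p[0],p[1],1]);o=-c['R'].T@c['t']
    return o+d*(z-o[2])/d[2]
def proj(c,X):
    return cv2.projectPoints(np.array(X,float).reshape(-1,1,3),cv2.Rodrigues(c['R'])[0],c['t'],c['mtx'],c['dist'])[0][:,0]
E
python3 - <<'E'
from h import *
t=pickle.load(open('top.pkl','rb'));s=pickle.load(open('side.pkl','rb'))
T=dict(button=(355,147,71),hole2=(472,157,65),footedge=(110,128,65),mouth=(584,167,65),rib=(315,143,73))
S=dict(button=(235,202,71),hole2=(292,270,65),footedge=(142,95,65),rib=(217,176,73))
P={}
for k,(x,y,z) in T.items():
    P[k]=unproj(t,200+(x+.5)/6-.5,170+(y+.5)/6-.5,z);print('T',k,P[k].round(1))
for k,(x,y,z) in S.items(): print('S',k,unproj(s,200+(x+.5)/6-.5,160+(y+.5)/6-.5,z).round(1))
d=P['footedge']-P['mouth'];print(np.linalg.norm(d),np.degrees(np.arctan2(d[1],d[0])))
for k in P: print(k,(P[k]-P['button'])@d/np.linalg.norm(d))
E
```

```text
T button [516.8 -19.9  71. ]
T hole2 [514.4 -67.1  65. ]
T footedge [524.   79.2  65. ]
T mouth [ 511.  -112.2   65. ]
T rib [517.9  -3.8  73. ]
S button [514.2 -26.3  71. ]
S hole2 [513.6 -69.3  65. ]
S footedge [524.8  67.4  65. ]
S rib [516.   -9.7  73. ]
191.8401425413454 86.11348481149527
button 0.0
hole2 -47.335995275594094
footedge 99.28165427522566
mouth -92.55848826611972
rib 16.10206546017012
```

```bash
cat >> h.py <<'E'
from scipy.spatial.transform import Rotation as Ro
def state():
    from rig import sense
    s=sense();q=s['ee_rot'];R=Ro.from_quat([q[1],q[2],q[3],q[0]]).as_matrix()
    return s,R,np.array(s['eef_pos'])
u=np.array([np.cos(np.radians(86.2)),np.sin(np.radians(86.2)),0])
E
python3 - <<'E'
from h import *
s,R,p=state();print(R.round(3))
d=np.array([516,-24,130])-p
print('tool delta now',R.T@d)
# yaw needed about tool y so tool x -> +-u
ul=R.T@u;print('u in tool',ul)
for sg in(1,-1):
    a=np.arctan2(-sg*ul[2],sg*ul[0]);print(sg,a,s['joints'][5])
    R2=R@Ro.from_rotvec([0,a,0]).as_matrix();print((R2.T@d).round(1))
E
```

```text
[[ 0.933 -0.001  0.36 ]
 [-0.36  -0.001  0.933]
 [-0.    -1.    -0.001]]
tool delta now [ 490.02065357  101.07771932 -361.03718343]
u in tool [-0.29784242 -0.00105864  0.95461446]
1 -1.873228202439274 -0.22341633003900377
[-490.6  101.1 -360.2]
-1 1.2683644511505194 -0.22341633003900377
[490.6 101.1 360.2]
```

```bash
python3 -m handwheel '[{"grip":0,"tx":32.7,"tz":-24.1},{"grip":0,"tx":32.7,"tz":-24.1},{"grip":0,"tx":32.7,"tz":-24.1},{"grip":0,"tx":32.7,"tz":-24.1},{"grip":0,"tx":32.7,"tz":-24.1},{"grip":0,"tx":32.7,"tz":-24.1},{"grip":0,"tx":32.7,"tz":-24.1},{"grip":0,"tx":32.7,"tz":-24.1},{"grip":0,"tx":32.7,"tz":-24.1},{"grip":0,"tx":32.7,"tz":-24.1}]' 20
python3 -m handwheel '[{"grip":0,"tx":32.7,"tz":-24.1},{"grip":0,"tx":32.7,"tz":-24.1},{"grip":0,"tx":32.7,"tz":-24.1},{"grip":0,"wy":0.12},{"grip":0,"wy":0.12},{"grip":0,"wy":0.12},{"grip":0,"wy":0.12},{"grip":0,"wy":0.12},{"grip":0,"wy":0.12},{"grip":0,"wy":0.12}]' 20
python3 -m handwheel '[{"grip":0,"wy":0.12},{"grip":0,"wy":0.12},{"grip":0,"wy":0.12},{"grip":0,"wy":0.068},{"grip":0}]' 20
python3 - <<'E'
from h import *
s,R,p=state();print(R.round(4),p,s['joints'],s['grip_width'],s['force'],s['time_s'])
b=np.array([515.5,-23,130]);print('to button',R.T@(b-p))
from rig import eyes
for n in("side","top"):
    c=eyes.capture(n);pickle.dump(c,open(n+'1.pkl','wb'))
    cv2.imwrite(f'pics/{n}1.png',c["pixels"][:,:,::-1])
    print(n,proj(c,p))
E
```

```text
[[ 9.328e-01 -7.000e-04  3.605e-01]
 [-3.605e-01 -1.000e-03  9.328e-01]
 [-3.000e-04 -1.000e+00 -1.200e-03]] [189.12523111 489.49947084 230.77684751] [ 9.78624307e-01  3.13426379e-01  1.49835824e+00 -6.82167932e-06
  1.33102819e+00 -2.23416330e-01] 1.0023956949080528 [ 0.5706557  -0.67579491  0.41257045] 0.1
to button [ 489.19381136  101.07704099 -360.28463343]
side [[41.70202808 95.31145848]]
top [[ -0.73743617 343.03091863]]invalid input
invalid input
invalid input
```

```bash
python3 -m handwheel '[{"grip":0,"tx":32.7,"ty":0,"tz":-24.1,"wx":0,"wy":0,"wz":0}]' 20; sleep 1;  python3 -m handwheel '[{"grip":0,"tx":32.7,"ty":0,"tz":-24.1,"wx":0,"wy":0,"wz":0}]'
```

```text
time_s: 0.28
eef_pos: [209.1, 457.8, 230.8]
ee_rot: [0.696, -0.695, 0.128, -0.128]
force: [2.6, 0.4, -0.2]
grip_width: 0.882
time_s: 0.37
eef_pos: [232.5, 420.8, 230.8]
ee_rot: [-0.695, 0.696, -0.129, 0.128]
force: [1.5, 0.2, -0.4]
grip_width: 0.747
```

```bash
python3 -m handwheel '[{"grip":0,"tx":32.7,"ty":0,"tz":-24.1,"wx":0,"wy":0,"wz":0},{"grip":0,"tx":32.7,"ty":0,"tz":-24.1,"wx":0,"wy":0,"wz":0},{"grip":0,"tx":32.7,"ty":0,"tz":-24.1,"wx":0,"wy":0,"wz":0},{"grip":0,"tx":32.7,"ty":0,"tz":-24.1,"wx":0,"wy":0,"wz":0},{"grip":0,"tx":32.7,"ty":0,"tz":-24.1,"wx":0,"wy":0,"wz":0},{"grip":0,"tx":32.7,"ty":0,"tz":-24.1,"wx":0,"wy":0,"wz":0},{"grip":0,"tx":32.7,"ty":0,"tz":-24.1,"wx":0,"wy":0,"wz":0},{"grip":0,"tx":32.7,"ty":0,"tz":-24.1,"wx":0,"wy":0,"wz":0},{"grip":0,"tx":32.7,"ty":0,"tz":-24.1,"wx":0,"wy":0,"wz":0},{"grip":0,"tx":32.7,"ty":0,"tz":-24.1,"wx":0,"wy":0,"wz":0}]'
python3 -m handwheel '[{"grip":0,"tx":32.7,"ty":0,"tz":-24.1,"wx":0,"wy":0,"wz":0},{"grip":0,"tx":32.7,"ty":0,"tz":-24.1,"wx":0,"wy":0,"wz":0},{"grip":0,"tx":0,"ty":0,"tz":0,"wx":0,"wy":0.12,"wz":0},{"grip":0,"tx":0,"ty":0,"tz":0,"wx":0,"wy":0.12,"wz":0},{"grip":0,"tx":0,"ty":0,"tz":0,"wx":0,"wy":0.12,"wz":0},{"grip":0,"tx":0,"ty":0,"tz":0,"wx":0,"wy":0.12,"wz":0},{"grip":0,"tx":0,"ty":0,"tz":0,"wx":0,"wy":0.12,"wz":0},{"grip":0,"tx":0,"ty":0,"tz":0,"wx":0,"wy":0.12,"wz":0},{"grip":0,"tx":0,"ty":0,"tz":0,"wx":0,"wy":0.12,"wz":0},{"grip":0,"tx":0,"ty":0,"tz":0,"wx":0,"wy":0.12,"wz":0}]'
python3 -m handwheel '[{"grip":0,"tx":0,"ty":25,"tz":0,"wx":0,"wy":0.12,"wz":0},{"grip":0,"tx":0,"ty":25,"tz":0,"wx":0,"wy":0.12,"wz":0},{"grip":0,"tx":0,"ty":25,"tz":0,"wx":0,"wy":0.068,"wz":0},{"grip":0,"tx":0,"ty":0,"tz":0,"wx":0,"wy":0,"wz":0},{"grip":0,"tx":0,"ty":0,"tz":0,"wx":0,"wy":0,"wz":0}]'
cat > look.py <<'E'
from h import *
import sys
k=sys.argv[1]
s,R,p=state();print(R.round(4),p,s['joints'].round(3),s['grip_width'],s['force'],s['time_s'])
b=np.array([515.5,-23,p[2]]);print('to button',R.T@(b-p), 'u in tool',R.T@u)
from rig import eyes
for n in("side","top"):
    c=eyes.capture(n);pickle.dump(c,open(n+k+'.pkl','wb'))
    im=c["pixels"][:,:,::-1]
    x,y=(160,120) if n=='side' else (190,140)
    cv2.imwrite(f'pics/{n}{k}.png',cv2.resize(im[y:y+110,x:x+140],None,fx=5,fy=5,interpolation=cv2.INTER_CUBIC))
    print(n,proj(c,p),(proj(c,p)-[x,y])*5)
E
python3 look.py 2
```

```text
time_s: 1.2
eef_pos: [451.7, 76.5, 231.3]
ee_rot: [0.695, -0.695, 0.13, -0.13]
force: [1.6, 0.6, -1.0]
grip_width: 0.003
time_s: 2.03
eef_pos: [494.6, 10.0, 231.2]
ee_rot: [-0.555, 0.555, -0.438, 0.438]
force: [-0.5, -0.4, 0.3]
grip_width: 0.001
time_s: 2.45
eef_pos: [494.4, 10.0, 156.1]
ee_rot: [0.483, -0.484, 0.516, -0.515]
force: [-0.6, -0.6, 0.6]
grip_width: 0.005
[[-6.36e-02 -1.90e-03  9.98e-01]
 [-9.98e-01  4.00e-04 -6.36e-02]
 [-3.00e-04 -1.00e+00 -1.90e-03]] [494.36294413  10.01878665 156.14916168] [-0.217  0.322  1.693 -0.     1.128 -0.153] 0.005371278184372408 [-0.57714033 -0.64021926  0.60253491] 2.45
to button [31.60685916 -0.05370871 23.19523597] u in tool [-9.99996454e-01  2.90186259e-04  2.64726772e-03]
side [[222.39972139 160.12271277]] [[311.99860696 200.61356384]]
top [[245.74395864 198.37682852]] [[278.7197932  291.88414261]]
```

```bash
ls pics
```

```text
side0.png
side1.png
side2.png
sidec.png
top0.png
top1.png
top2.png
topc.png
```

```bash
python3 -m handwheel '[{"grip":0,"tx":17.8,"ty":20,"tz":11.6,"wx":0,"wy":0,"wz":0},{"grip":0,"tx":17.8,"ty":20,"tz":11.6,"wx":0,"wy":0,"wz":0},{"grip":0,"tx":0,"ty":24,"tz":0,"wx":0,"wy":0,"wz":0},{"grip":0,"tx":0,"ty":0,"tz":0,"wx":0,"wy":0,"wz":0},{"grip":0,"tx":0,"ty":0,"tz":0,"wx":0,"wy":0,"wz":0}]'
python3 look.py 3
```

```text
time_s: 2.97
eef_pos: [515.6, -27.1, 93.2]
ee_rot: [0.483, -0.483, 0.516, -0.516]
force: [0.3, 0.4, 0.4]
grip_width: 0.001
[[-6.520e-02 -1.000e-04  9.979e-01]
 [-9.979e-01  1.000e-04 -6.520e-02]
 [-1.000e-04 -1.000e+00 -1.000e-04]] [515.62362836 -27.08321279  93.1749977 ] [-0.28   0.448  1.696  0.     0.998 -0.215] 0.000761002130592072 [0.26972627 0.40279583 0.40390264] 2.9667
to button [-4.06647520e+00  3.73147561e-04 -3.89473983e-01] u in tool [-9.99999386e-01  8.15919460e-05  1.10495021e-03]
side [[239.16536577 186.08528883]] [[395.82682885 330.42644414]]
top [[261.96208936 193.28074117]] [[359.81044679 266.40370586]]
```

View pics/side3.png

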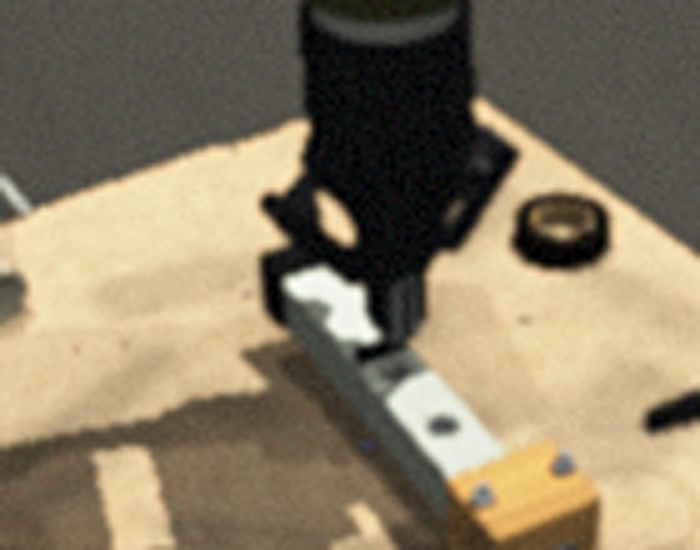

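View pics/top3.png

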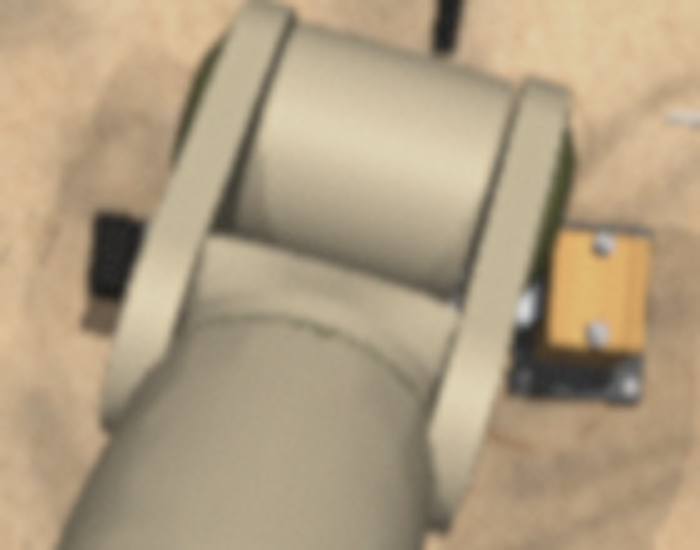

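The side view puts the fingertip at about (400,340), where the projection predicts (396,330), just above the button and on the clamp side of the rib (375,350). In the top view the arm hides the leg. I'll descend by feel.

```bash
python3 -m handwheel '[{"grip":0,"tx":0,"ty":9,"tz":0,"wx":0,"wy":0,"wz":0},{"grip":0,"tx":0,"ty":8,"tz":0,"wx":0,"wy":0,"wz":0},{"grip":0,"tx":0,"ty":1,"tz":0,"wx":0,"wy":0,"wz":0},{"grip":0,"tx":0,"ty":0,"tz":0,"wx":0,"wy":0,"wz":0},{"grip":0,"tx":0,"ty":0,"tz":0,"wx":0,"wy":0,"wz":0}]'
for i in 1 ; do python3 -m handwheel '[{"grip":0,"tx":0,"ty":1.5,"tz":0,"wx":0,"wy":0,"wz":0},{"grip":0,"tx":0,"ty":1.5,"tz":0,"wx":0,"wy":0,"wz":0},{"grip":0,"tx":0,"ty":0,"tz":0,"wx":0,"wy":0,"wz":0}]'; done
```

```text
time_s: 3.48
eef_pos: [515.5, -27.0, 74.4]
ee_rot: [-0.483, 0.483, -0.516, 0.516]
force: [-0.0, 0.1, -0.5]
grip_width: -0.003
time_s: 3.73
eef_pos: [515.4, -27.1, 71.1]
ee_rot: [0.483, -0.483, 0.516, -0.516]
force: [0.3, -0.4, -0.7]
grip_width: -0.001
```

```bash
for i in 1 2 ; do python3 -m handwheel '[{"grip":0,"tx":0,"ty":1,"tz":0,"wx":0,"wy":0,"wz":0},{"grip":0,"tx":0,"ty":0,"tz":0,"wx":0,"wy":0,"wz":0}]'|egrep 'force|pos'; done
```

```text
eef_pos: [515.5, -27.1, 70.4]
force: [-1.5, 0.5, 2.0]
eef_pos: [515.6, -27.1, 69.3]
force: [-0.9, -0.5, 2.1]
```

```bash
for i in 1 2 3 4; do python3 -m handwheel '[{"grip":0,"tx":0,"ty":1,"tz":0,"wx":0,"wy":0,"wz":0},{"grip":0,"tx":0,"ty":0,"tz":0,"wx":0,"wy":0,"wz":0}]'|egrep 'force|pos'; done
```

```text
eef_pos: [515.6, -27.1, 68.3]
force: [-0.2, 0.1, 2.0]
eef_pos: [515.5, -27.1, 67.3]
force: [0.1, 0.5, 2.3]
eef_pos: [515.6, -27.1, 66.3]
force: [-0.6, 0.1, 4.1]
eef_pos: [515.5, -27.1, 65.3]
force: [0.2, -0.8, 4.9]
```

```bash
python3 -m handwheel '[{"grip":0,"tx":0,"ty":0.4,"tz":0,"wx":0,"wy":0,"wz":0},{"grip":0,"tx":0,"ty":0,"tz":0,"wx":0,"wy":0,"wz":0}]'|egrep 'force|pos';
python3 -m handwheel '[{"grip":0,"tx":-1,"ty":0,"tz":0,"wx":0,"wy":0,"wz":0},{"grip":0,"tx":0,"ty":0,"tz":0,"wx":0,"wy":0,"wz":0}]'|egrep 'force|pos'
```

```text
eef_pos: [515.6, -27.1, 65.1]
force: [0.3, -0.4, 3.8]
eef_pos: [515.7, -26.3, 65.1]
force: [-0.6, -1.7, 4.6]
```

```bash
for i in 1 2 3 4 5; do python3 -m handwheel '[{"grip":0,"tx":-1,"ty":0,"tz":0,"wx":0,"wy":0,"wz":0},{"grip":0,"tx":0,"ty":0,"tz":0,"wx":0,"wy":0,"wz":0}]'|egrep 'force|pos';done
```

```text
eef_pos: [515.8, -25.2, 65.1]
force: [-0.2, -1.7, 5.1]
eef_pos: [515.9, -24.2, 65.1]
force: [0.4, -2.0, 5.2]
eef_pos: [515.9, -23.2, 65.1]
force: [-0.2, -1.6, 5.7]
eef_pos: [516.0, -22.2, 65.1]
force: [0.7, -1.8, 4.7]
eef_pos: [516.1, -21.2, 65.1]
force: [-0.8, -1.5, 5.0]
```

```bash
for i in 1 2 3; do python3 -m handwheel '[{"grip":0,"tx":-0.7,"ty":0,"tz":0,"wx":0,"wy":0,"wz":0},{"grip":0,"tx":0,"ty":0,"tz":0,"wx":0,"wy":0,"wz":0}]'|egrep 'force|pos';done
```

```text
eef_pos: [516.1, -20.5, 65.1]
force: [0.6, -2.5, 5.7]
eef_pos: [516.1, -19.8, 65.1]
force: [-0.4, -2.4, 4.6]
eef_pos: [516.2, -19.2, 65.1]
force: [-0.1, -2.8, 5.3]
```

```bash
for i in 1 2 3; do python3 -m handwheel '[{"grip":0,"tx":-0.6,"ty":0,"tz":0,"wx":0,"wy":0,"wz":0},{"grip":0,"tx":0,"ty":0,"tz":0,"wx":0,"wy":0,"wz":0}]'|egrep 'force|pos';done
```

```text
eef_pos: [516.2, -18.7, 65.1]
force: [0.2, -3.9, 4.9]
eef_pos: [516.3, -18.1, 65.1]
force: [-1.1, -3.2, 5.5]
eef_pos: [516.3, -17.5, 65.1]
force: [-0.1, -3.4, 5.2]
```

```bash
python3 look.py 4|tail -2
```

```text
side [[237.63407104 192.98169517]] [[388.17035522 364.90847584]]
top [[257.73766826 194.62538574]] [[338.6883413  273.12692872]]
```

View pics/side4.png

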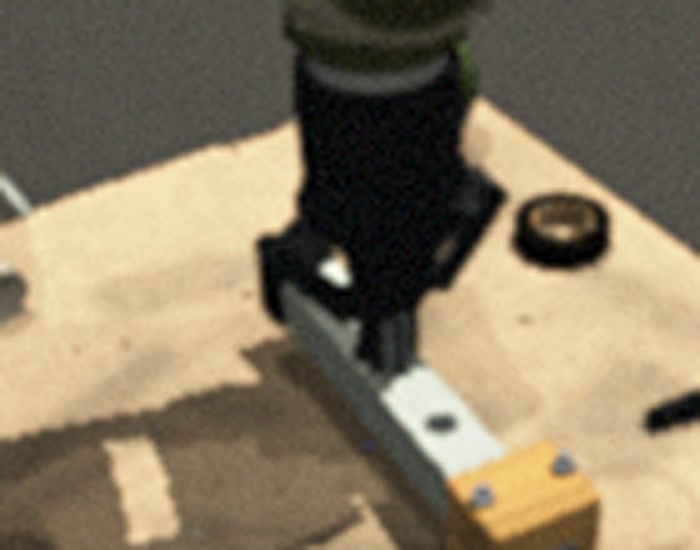

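The hole is now at (442,423), against (444,425) before, so the tube has moved about 1–2 mm, roughly its free play. The finger sits on the face at the rib. I'll keep pushing.

```bash
for i in 1 2 3; do python3 -m handwheel '[{"grip":0,"tx":-0.6,"ty":0,"tz":0,"wx":0,"wy":0,"wz":0},{"grip":0,"tx":0,"ty":0,"tz":0,"wx":0,"wy":0,"wz":0}]'|egrep 'force|pos';done
```

```text
eef_pos: [516.4, -16.9, 65.0]
force: [-0.2, -3.3, 4.8]
eef_pos: [516.4, -16.3, 65.1]
force: [0.1, -3.9, 5.5]
eef_pos: [516.4, -15.8, 65.0]
force: [-0.6, -5.5, 5.5]
```

```bash
for i in 1 2 ; do python3 -m handwheel '[{"grip":0,"tx":-0.5,"ty":0,"tz":0,"wx":0,"wy":0,"wz":0},{"grip":0,"tx":0,"ty":0,"tz":0,"wx":0,"wy":0,"wz":0}]'|egrep 'force|pos';done
```

```text
eef_pos: [516.5, -15.4, 65.0]
force: [-0.8, -5.8, 4.7]
eef_pos: [516.5, -15.1, 65.0]
force: [0.0, -6.6, 4.3]
```

```bash
for i in 1 2 ; do python3 -m handwheel '[{"grip":0,"tx":-0.5,"ty":0,"tz":0,"wx":0,"wy":0,"wz":0},{"grip":0,"tx":0,"ty":0,"tz":0,"wx":0,"wy":0,"wz":0}]'|egrep 'force|pos';done
```

```text
eef_pos: [516.5, -14.6, 65.0]
force: [0.0, -6.1, 4.9]
eef_pos: [516.6, -14.1, 65.0]
force: [0.0, -5.7, 5.3]
```

```bash
for i in 1 2 3 4; do python3 -m handwheel '[{"grip":0,"tx":-0.6,"ty":0,"tz":0,"wx":0,"wy":0,"wz":0},{"grip":0,"tx":0,"ty":0,"tz":0,"wx":0,"wy":0,"wz":0}]'|egrep 'force|pos';done; python3 look.py 5 | tail -2
```

```text
eef_pos: [516.6, -13.1, 65.0]
force: [0.1, -3.5, 4.7]
eef_pos: [516.6, -12.3, 65.0]
force: [0.7, -2.6, 5.3]
eef_pos: [516.7, -11.6, 65.0]
force: [0.3, -2.2, 5.0]
eef_pos: [516.7, -11.1, 65.0]
force: [-0.2, -2.0, 5.5]
side [[236.36530374 191.62175413]] [[381.82651872 358.10877066]]
top [[255.07391048 194.45530291]] [[325.36955238 272.27651453]]
```

View pics/side5.png

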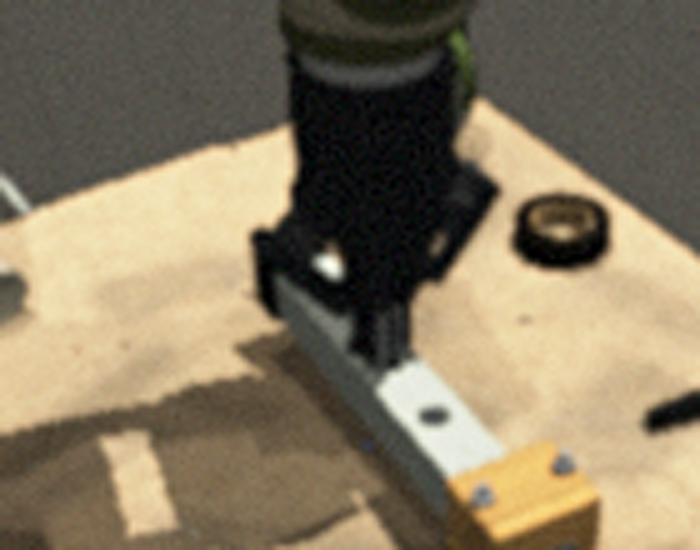

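Hole 2 is at (434,415), so the tube has moved about 6 mm. The push force has dropped, so the button is hidden. I'll lighten the finger and slide on against the rib.

```bash
for i in 1 2; do python3 -m handwheel '[{"grip":0,"tx":-1,"ty":0,"tz":0,"wx":0,"wy":0,"wz":0},{"grip":0,"tx":-1,"ty":0,"tz":0,"wx":0,"wy":0,"wz":0}]'|egrep 'force|pos';done
python3 -m handwheel '[{"grip":0,"tx":-1,"ty":-1.5,"tz":0,"wx":0,"wy":0,"wz":0},{"grip":0,"tx":-1,"ty":-0.5,"tz":0,"wx":0,"wy":0,"wz":0}]'|egrep 'force|pos'
for i in 1 2; do python3 -m handwheel '[{"grip":0,"tx":-1,"ty":0,"tz":0,"wx":0,"wy":0,"wz":0},{"grip":0,"tx":-1,"ty":0,"tz":0,"wx":0,"wy":0,"wz":0}]'|egrep 'force|pos';done
```

```text
eef_pos: [516.8, -9.2, 65.0]
force: [-0.4, -4.1, 5.9]
eef_pos: [516.9, -7.2, 65.0]
force: [-0.0, -4.2, 5.2]
eef_pos: [516.6, -4.9, 66.6]
force: [0.0, -3.3, -0.8]
eef_pos: [516.7, -2.9, 66.5]
force: [-0.4, -3.2, -1.0]
eef_pos: [516.9, -0.9, 66.6]
force: [-0.3, -2.8, -1.1]
```

```bash
python3 -m handwheel '[{"grip":0,"tx":-1.5,"ty":0,"tz":0,"wx":0,"wy":0,"wz":0},{"grip":0,"tx":-1.5,"ty":0,"tz":0,"wx":0,"wy":0,"wz":0},{"grip":0,"tx":-1.5,"ty":0,"tz":0,"wx":0,"wy":0,"wz":0},{"grip":0,"tx":-1.5,"ty":0,"tz":0,"wx":0,"wy":0,"wz":0},{"grip":0,"tx":-1.5,"ty":0,"tz":0,"wx":0,"wy":0,"wz":0},{"grip":0,"tx":-1.5,"ty":0,"tz":0,"wx":0,"wy":0,"wz":0}]'|egrep 'force|pos'
for i in 1 2 3 4 5 6; do python3 -m handwheel '[{"grip":0,"tx":-0.9,"ty":0,"tz":0,"wx":0,"wy":0,"wz":0},{"grip":0,"tx":-0.9,"ty":0,"tz":0,"wx":0,"wy":0,"wz":0}]'|egrep 'force|pos';done; python3 look.py 6 | tail -2
```

```text
eef_pos: [517.6, 8.0, 66.7]
force: [-0.0, -4.8, -4.6]
eef_pos: [517.7, 9.8, 66.7]
force: [-0.6, -5.7, -5.0]
eef_pos: [517.9, 11.5, 66.7]
force: [0.2, -5.1, -4.9]
eef_pos: [518.0, 13.3, 66.7]
force: [-0.6, -5.8, -4.4]
eef_pos: [518.1, 15.1, 66.7]
force: [0.3, -5.4, -4.9]
eef_pos: [518.2, 16.9, 66.7]
force: [-0.7, -5.2, -4.1]
eef_pos: [518.4, 18.7, 66.7]
force: [-0.2, -5.8, -3.9]
side [[230.70694875 184.89756709]] [[353.53474375 324.48783545]]
top [[242.78583676 193.47903924]] [[263.92918379 267.39519618]]
```

View pics/side6.png

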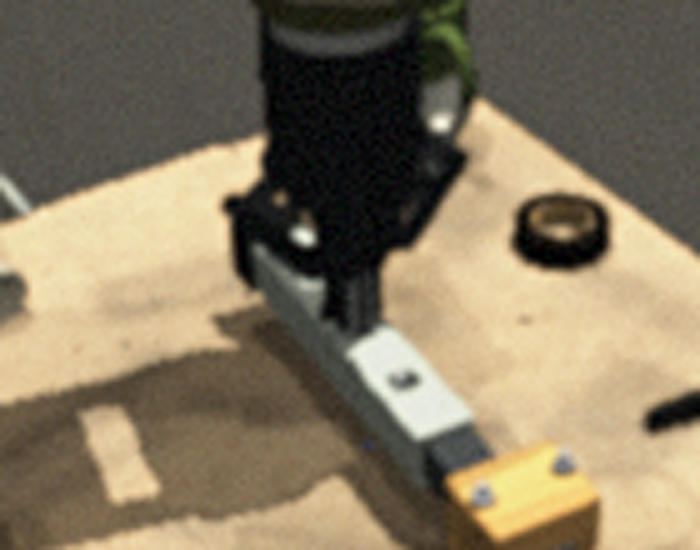

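Hole 2 is at (405,380), with a light sliver of the button coming into its right side. The tube has moved about 36 mm. I'll go on slowly.

```bash
python3 -m handwheel '[{"grip":0,"tx":-0.6,"ty":0.6,"tz":0,"wx":0,"wy":0,"wz":0},{"grip":0,"tx":-0.6,"ty":0,"tz":0,"wx":0,"wy":0,"wz":0}]'|egrep 'force|pos'
for i in 1 2 3 4 5; do python3 -m handwheel '[{"grip":0,"tx":-0.6,"ty":0,"tz":0,"wx":0,"wy":0,"wz":0},{"grip":0,"tx":-0.5,"ty":0,"tz":0,"wx":0,"wy":0,"wz":0}]'|egrep 'force|pos';done
```

```text
eef_pos: [518.6, 20.0, 66.3]
force: [-0.3, -4.6, -1.1]
eef_pos: [518.7, 21.1, 66.4]
force: [-0.7, -4.2, -1.3]
eef_pos: [518.8, 22.2, 66.4]
force: [0.0, -3.4, -1.0]
eef_pos: [518.8, 23.5, 66.3]
force: [-0.5, -0.6, 0.5]
eef_pos: [519.0, 24.6, 66.4]
force: [0.2, -1.1, -0.0]
eef_pos: [519.1, 25.5, 66.4]
force: [-0.2, -1.8, 0.2]
```

```bash
for i in 1 2; do python3 -m handwheel '[{"grip":0,"tx":-0.4,"ty":0,"tz":0,"wx":0,"wy":0,"wz":0},{"grip":0,"tx":0,"ty":0,"tz":0,"wx":0,"wy":0,"wz":0}]'|egrep 'force|pos';done; python3 look.py 7 | egrep '^side|time'
```

```text
eef_pos: [519.1, 25.9, 66.4]
force: [-0.8, -0.8, 0.3]
eef_pos: [519.1, 26.2, 66.4]
force: [0.5, -1.3, 1.4]
side [[229.43233189 183.44881422]] [[347.16165945 317.24407109]]
```

View pics/side7.png

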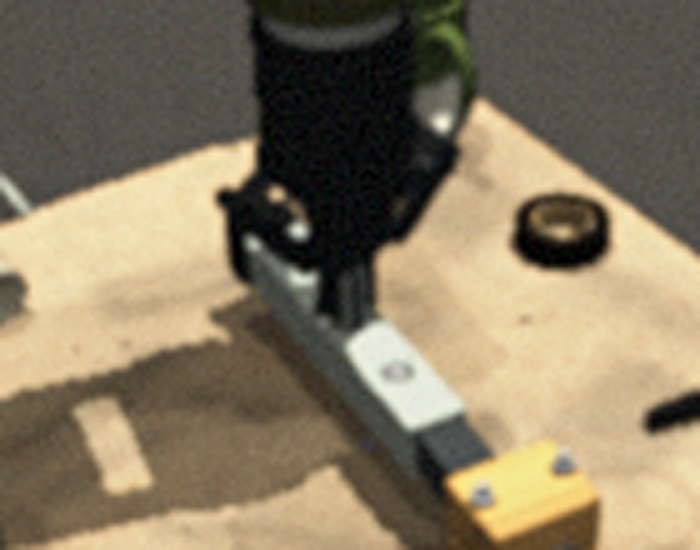

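```bash
python3 - <<'E'
import cv2,pickle
a=pickle.load(open('side7.pkl','rb'))["pixels"][175:215,220:260,::-1]
b=pickle.load(open('side.pkl','rb'))["pixels"][175:215,220:260,::-1]
cv2.imwrite('pics/z7.png',cv2.resize(cv2.hconcat([a,b]),None,fx=10,fy=10,interpolation=cv2.INTER_CUBIC))
E
```

```text
(no output)
```

View pics/z7.png

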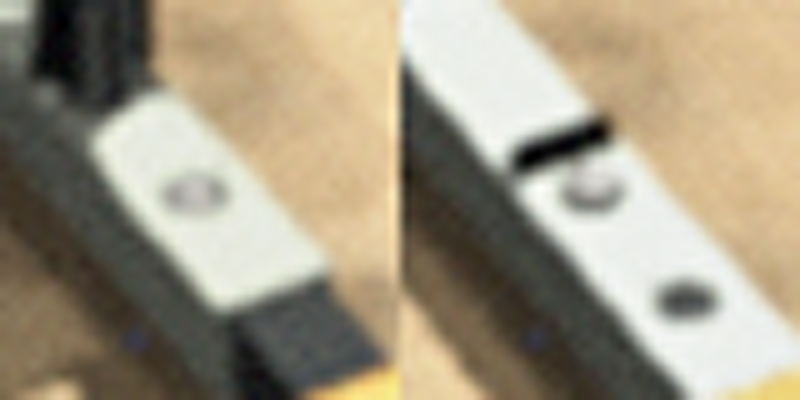

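The left half of the zoom shows the button in hole 2 at (195,190), but not standing as proud as the fully raised one on the right at (597,178). I'll push on gently.

```bash
for i in 1 2 3 4; do python3 -m handwheel '[{"grip":0,"tx":-0.4,"ty":0,"tz":0,"wx":0,"wy":0,"wz":0},{"grip":0,"tx":0,"ty":0,"tz":0,"wx":0,"wy":0,"wz":0}]'|egrep 'force|pos';done; python3 - <<'E'
import cv2,pickle
from rig import eyes
c=eyes.capture('side');a=c["pixels"][175:215,220:260,::-1]
b=pickle.load(open('side.pkl','rb'))["pixels"][175:215,220:260,::-1]
cv2.imwrite('pics/z8.png',cv2.resize(cv2.hconcat([a,b]),None,fx=10,fy=10,interpolation=cv2.INTER_CUBIC))
E
```

```text
eef_pos: [519.1, 26.6, 66.3]
force: [-0.1, -0.8, 1.3]
eef_pos: [518.9, 27.2, 66.2]
force: [0.5, 0.4, 0.1]
eef_pos: [519.0, 27.4, 66.2]
force: [-0.8, -1.4, -0.7]
eef_pos: [519.0, 27.8, 66.2]
force: [-0.2, -1.0, 0.5]
```

View pics/z8.png

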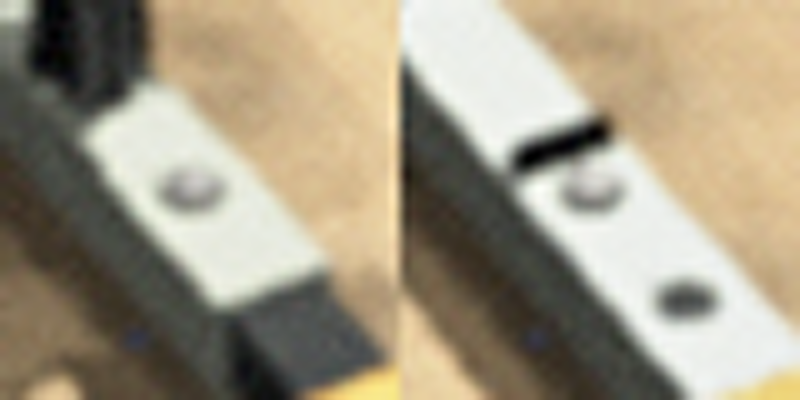

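The button at (193,187) now stands proud like the reference. I'll feel lightly for the stop.

```bash
for i in 1 2 3 ; do python3 -m handwheel '[{"grip":0,"tx":-0.3,"ty":0,"tz":0,"wx":0,"wy":0,"wz":0},{"grip":0,"tx":0,"ty":0,"tz":0,"wx":0,"wy":0,"wz":0}]'|egrep 'force|pos|time';done
```

```text
time_s: 13.68
eef_pos: [519.1, 28.1, 66.3]
force: [-0.7, -0.2, -0.1]
time_s: 13.85
eef_pos: [519.1, 28.4, 66.3]
force: [-0.1, -1.2, -0.5]
time_s: 14.02
eef_pos: [519.1, 28.7, 66.2]
force: [-0.3, -0.8, -0.5]
```

```bash
for i in 1 2 3 ; do python3 -m handwheel '[{"grip":0,"tx":-0.3,"ty":0,"tz":0,"wx":0,"wy":0,"wz":0},{"grip":0,"tx":0,"ty":0,"tz":0,"wx":0,"wy":0,"wz":0}]'|egrep 'force|pos|time';done
```

```text
time_s: 14.18
eef_pos: [519.1, 29.0, 66.3]
force: [0.3, -1.1, -0.6]
time_s: 14.35
eef_pos: [519.2, 29.3, 66.3]
force: [0.2, -1.6, -0.7]
time_s: 14.52
eef_pos: [519.2, 29.5, 66.3]
force: [-0.3, -1.4, -1.7]
```

```bash
for i in 1 2 ; do python3 -m handwheel '[{"grip":0,"tx":-0.3,"ty":0,"tz":0,"wx":0,"wy":0,"wz":0},{"grip":0,"tx":0,"ty":0,"tz":0,"wx":0,"wy":0,"wz":0}]'|egrep 'force|pos|time';done; python3 - <<'E'
import cv2,pickle
from rig import eyes
c=eyes.capture('side');a=c["pixels"][175:215,220:260,::-1]
b=pickle.load(open('side.pkl','rb'))["pixels"][175:215,220:260,::-1]
cv2.imwrite('pics/z9.png',cv2.resize(cv2.hconcat([a,b]),None,fx=10,fy=10,interpolation=cv2.INTER_CUBIC))
E
```

```text
time_s: 14.68
eef_pos: [519.2, 29.6, 66.3]
force: [-0.6, -3.7, -0.9]
time_s: 14.85
eef_pos: [519.3, 29.8, 66.3]
force: [-1.0, -5.8, -1.2]
```

View pics/z9.png

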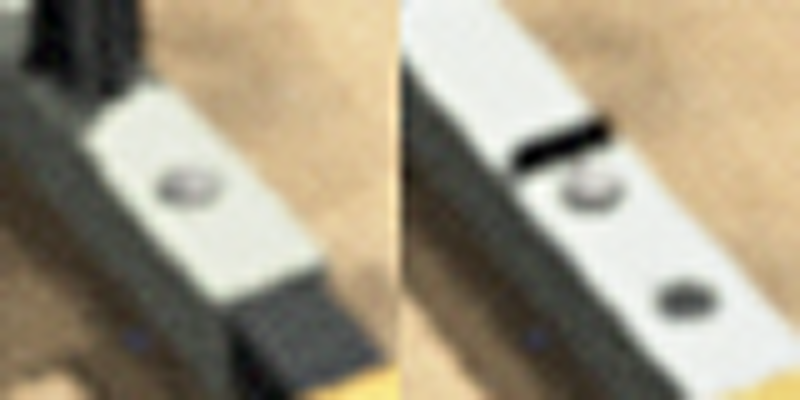

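The stop was felt at 5.8 N, but the button looks less proud than it did. I'll back off, release and look without the finger.

```bash
python3 -m handwheel '[{"grip":0,"tx":2,"ty":0,"tz":0,"wx":0,"wy":0,"wz":0},{"grip":0,"tx":1,"ty":0,"tz":0,"wx":0,"wy":0,"wz":0},{"grip":0,"tx":0,"ty":0,"tz":0,"wx":0,"wy":0,"wz":0}]'|egrep 'force|pos|time'; python3 - <<'E'
import cv2,pickle
from rig import eyes
c=eyes.capture('side');a=c["pixels"][175:215,220:260,::-1]
b=pickle.load(open('side.pkl','rb'))["pixels"][175:215,220:260,::-1]
cv2.imwrite('pics/z10.png',cv2.resize(cv2.hconcat([a,b]),None,fx=10,fy=10,interpolation=cv2.INTER_CUBIC))
E
```

```text
time_s: 15.15
eef_pos: [519.1, 27.3, 66.4]
force: [0.1, -0.3, 0.8]
```

View pics/z10.png

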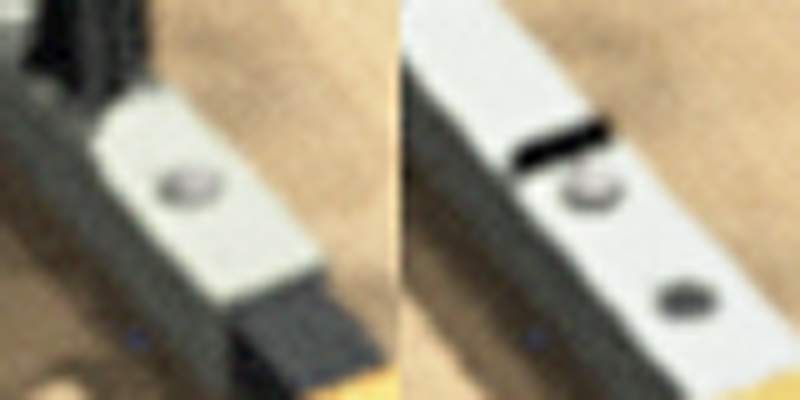

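```bash
python3 -m handwheel '[{"grip":0,"tx":0,"ty":-20,"tz":0,"wx":0,"wy":0,"wz":0},{"grip":0,"tx":0,"ty":-35,"tz":0,"wx":0,"wy":0,"wz":0},{"grip":0,"tx":-15,"ty":-20,"tz":-30,"wx":0,"wy":0,"wz":0},{"grip":0,"tx":-20,"ty":0,"tz":-35,"wx":0,"wy":0,"wz":0},{"grip":0,"tx":-20,"ty":0,"tz":-35,"wx":0,"wy":0,"wz":0},{"grip":0,"tx":-20,"ty":0,"tz":-35,"wx":0,"wy":0,"wz":0},{"grip":0,"tx":0,"ty":0,"tz":0,"wx":0,"wy":0,"wz":0}]'|egrep 'force|pos|time'; python3 - <<'E'
import cv2,pickle,numpy as np
from rig import eyes
o=[]
for n in('side','top'):
    m=np.mean([eyes.capture(n)["pixels"].astype(float) for _ in range(3)],0).astype('uint8')[:,:,::-1]
    pickle.dump(m,open(n+'m.pkl','wb'))
    b=pickle.load(open(n+'.pkl','rb'))["pixels"][:,:,::-1]
    x,y=(220,175)if n=='side' else (240,175)
    o.append(cv2.hconcat([m[y:y+30,x:x+40],b[y:y+30,x:x+40]]))
cv2.imwrite('pics/z11.png',cv2.resize(cv2.vconcat(o),None,fx=9.5,fy=9.5,interpolation=cv2.INTER_CUBIC))
E
```

```text
time_s: 15.78
eef_pos: [384.1, 113.7, 141.0]
force: [0.8, -0.8, 0.2]
```

View pics/z11.png

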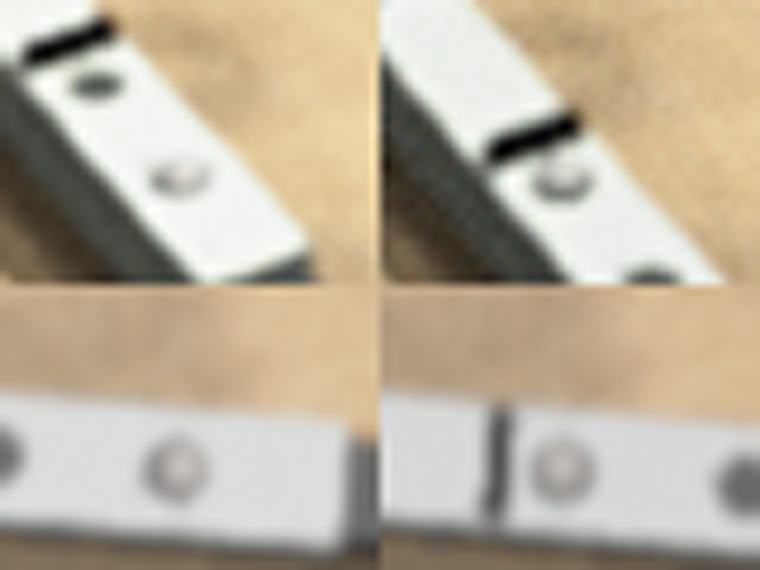

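```bash
python3 - <<'E'
import cv2,pickle,numpy as np
m=pickle.load(open('sidem.pkl','rb'));b=pickle.load(open('side.pkl','rb'))["pixels"][:,:,::-1]
f=lambda i:cv2.resize(i[184:202,230:248],None,fx=21,fy=21,interpolation=cv2.INTER_CUBIC)
cv2.imwrite('pics/z12.png',cv2.hconcat([f(m),f(b)]))
for i in(m,b): print(i[188:198,232:246].mean(2).astype(int))
from h import *
c=pickle.load(open('side.pkl','rb'))
print(proj(c,[[515.5,-22.5,71],[515.5,-22.5,65]]))
E
```

```text
[[243 242 243 242 242 243 243 242 238 223 196 179 179 182]
 [242 242 243 243 243 243 243 244 241 239 226 204 190 185]
 [243 242 241 241 243 241 243 242 242 243 238 227 209 196]
 [244 241 239 237 236 233 232 232 235 238 240 240 229 209]
 [244 244 238 228 214 203 212 227 223 219 232 242 240 226]
 [240 246 241 217 172 174 200 217 208 201 226 242 244 238]
 [207 242 243 218 161 150 179 191 189 201 231 243 243 243]
 [149 216 241 237 213 193 190 200 211 230 241 243 242 243]
 [ 89 155 224 246 245 238 234 236 241 243 243 244 242 243]
 [ 65  96 177 238 247 245 244 243 244 243 242 242 243 241]]
[[207 174 143 106  70  40  21   2  45 133 170 174 168 168]
 [113  65  39  17   5  10  38  72 107 175 206 193 175 178]
 [ 24   0  15  34  51  76 127 172 198 226 233 216 196 178]
 [ 25  50  88 127 152 151 183 220 227 234 237 230 213 194]
 [115 158 190 203 199 185 201 214 215 218 230 237 230 208]
 [189 232 242 223 185 175 194 209 199 184 206 236 236 224]
 [207 242 240 218 159 137 160 169 159 151 195 234 239 234]
 [167 224 241 226 182 135 124 126 134 168 221 236 237 238]
 [103 180 228 237 226 202 192 193 195 222 236 237 237 237]
 [ 74 120 187 225 241 240 236 236 238 237 236 237 238 236]]
[[238.35660763 192.27307937]
 [238.42264724 194.16005542]]
```

View pics/z12.png

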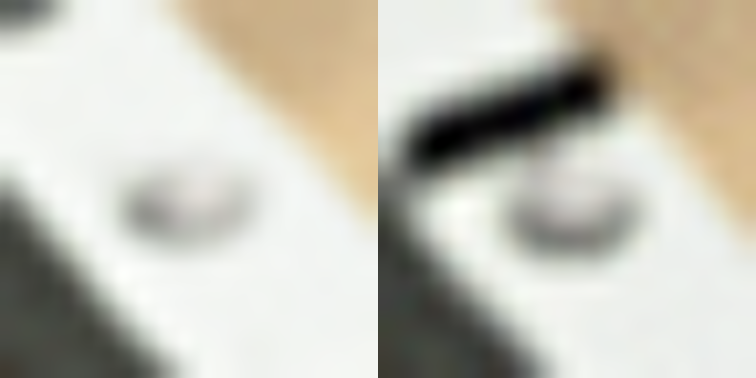

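```bash
python3 - <<'E'
from h import *
s,R,p=state();print(R.T@(np.array([515.6,-25,120])-p),s['time_s'])
E
```

```text
[126.80603986  21.31710696 134.28330429] 16.0833
```

```bash
python3 -m handwheel '[{"grip":0,"tx":25.4,"ty":0,"tz":26.9,"wx":0,"wy":0,"wz":0},{"grip":0,"tx":25.4,"ty":0,"tz":26.9,"wx":0,"wy":0,"wz":0},{"grip":0,"tx":25.4,"ty":0,"tz":26.9,"wx":0,"wy":0,"wz":0},{"grip":0,"tx":25.4,"ty":0,"tz":26.9,"wx":0,"wy":0,"wz":0},{"grip":0,"tx":25.4,"ty":0,"tz":26.7,"wx":0,"wy":0,"wz":0},{"grip":0,"tx":0,"ty":30,"tz":0,"wx":0,"wy":0,"wz":0},{"grip":0,"tx":0,"ty":25,"tz":0,"wx":0,"wy":0,"wz":0},{"grip":0,"tx":0,"ty":11,"tz":0,"wx":0,"wy":0,"wz":0},{"grip":0,"tx":0,"ty":2,"tz":0,"wx":0,"wy":0,"wz":0},{"grip":0,"tx":0,"ty":0,"tz":0,"wx":0,"wy":0,"wz":0}]'|egrep 'force|pos|time'
```

```text
time_s: 16.92
eef_pos: [515.0, -25.1, 72.8]
force: [-0.3, -0.3, 1.1]
```

```bash
for i in 1 2 3 4 5; do python3 -m handwheel '[{"grip":0,"tx":0,"ty":0.5,"tz":0,"wx":0,"wy":0,"wz":0},{"grip":0,"tx":0,"ty":0,"tz":0,"wx":0,"wy":0,"wz":0},{"grip":0,"tx":0,"ty":0,"tz":0,"wx":0,"wy":0,"wz":0}]'|egrep 'force|pos';done
```

```text
eef_pos: [515.4, -24.8, 73.7]
force: [0.8, -0.1, 0.5]
eef_pos: [515.0, -24.7, 72.5]
force: [-0.2, -0.4, 0.1]
eef_pos: [514.9, -24.6, 71.8]
force: [-0.3, 0.1, -0.6]
eef_pos: [514.9, -24.6, 71.3]
force: [0.5, 0.4, -0.1]
eef_pos: [515.0, -24.7, 70.9]
force: [-0.4, -0.5, 1.0]
```

```bash
for i in 1 2; do python3 -m handwheel '[{"grip":0,"tx":0,"ty":0.3,"tz":0,"wx":0,"wy":0,"wz":0},{"grip":0,"tx":0,"ty":0,"tz":0,"wx":0,"wy":0,"wz":0}]'|egrep 'force|pos';done
```

```text
eef_pos: [515.0, -24.7, 70.6]
force: [-1.1, 0.1, 1.6]
eef_pos: [515.0, -24.7, 70.2]
force: [0.2, 0.1, 1.5]
```

Contact comes at z ≈ 70.9, the same height as at the start, so the button is fully up. I'll retract clear and check once more.

```bash
python3 -m handwheel '[{"grip":0,"tx":0,"ty":-5,"tz":0,"wx":0,"wy":0,"wz":0},{"grip":0,"tx":0,"ty":-30,"tz":0,"wx":0,"wy":0,"wz":0},{"grip":0,"tx":0,"ty":-35,"tz":0,"wx":0,"wy":0,"wz":0},{"grip":0,"tx":0,"ty":-5,"tz":-35,"wx":0,"wy":0,"wz":0},{"grip":0,"tx":0,"ty":0,"tz":-40,"wx":0,"wy":0,"wz":0},{"grip":0,"tx":0,"ty":0,"tz":-40,"wx":0,"wy":0,"wz":0},{"grip":0,"tx":0,"ty":0,"tz":-30,"wx":0,"wy":0,"wz":0},{"grip":0,"tx":0,"ty":0,"tz":0,"wx":0,"wy":0,"wz":0},{"grip":0,"tx":0,"ty":0,"tz":0,"wx":0,"wy":0,"wz":0}]'|egrep 'force|pos|time'; python3 - <<'E'
import cv2
from rig import eyes
a=[eyes.capture(n)["pixels"][150:240,190:330,::-1] for n in('side','top')]
cv2.imwrite('pics/end.png',cv2.resize(cv2.vconcat([a[0],a[1]]),None,fx=3.3,fy=3.3,interpolation=cv2.INTER_CUBIC))
E
```

```text
time_s: 19.25
eef_pos: [369.8, -15.1, 145.8]
force: [0.8, -1.0, -0.2]
```

View pics/end.png

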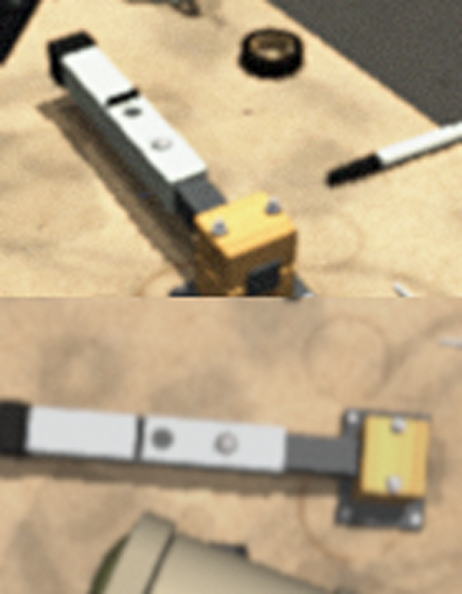

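The first hole is now empty, at (132,112) in the side view and (162,438) in the top view. The button stands in the second hole at (160,145) and (227,443), and the robot is clear.

```bash
python3 -c "
from rig import ctrl
print(ctrl.finish_job())"
```

```text
the job is handed in; nothing more can be done
None
```

The outer tube is now locked in its second hole, about 46 mm further out, and I handed the job in at about 19 s.

- **Pressing and sliding:** I pressed the button level with the closed fingertip (about 5 N down) and pushed the thumb rib towards the foot. The button went under the wall at about 6.6 N. I then lifted the finger off the button and slid the tube on with 3–6 N, which covers the tube's own friction.
- **Locking:** The button popped up in the second hole. I stopped at the first resistance, 5.8 N, and let go.
- **Last checks:** One picture after the stop made the button look less proud than before. I touched its top lightly (about 1.5 N) and met it at z ≈ 70.9 mm, about the height I first felt it at (70.4–71.1 mm), so it is fully up. That touch pressed it in by about 0.7 mm at most. The final pictures show the first hole empty and the button in the second, with the robot clear of everything.
- **Not tested:** I did not push the tube back towards the clamp to test the lock in that direction.
- **Disagreement between cameras:** They differed by about 6 mm on where the button is along the leg, so I took a middle value and relied on touch.

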